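# Fetch the glue from the revolving rack and run the rack back in

### The arm

A 6-joint arm with a two-finger parallel gripper is mounted at the origin on the work surface. World frame = base frame: x ahead of the robot, y to its left, z up, the work surface at z = 0. Lengths are in m, angles in rad, forces in N, time in s.
With the tool pointing down it reaches from about 0.25 to 0.775 m from the base axis. Payload 4 kg.
Tool frame: the origin (TCP) lies midway between the tips of the shut fingers; the grasp point (between the pads) lies 19 mm behind it (robot.tcp_to_grasp is the distance from the TCP to the grasp point, in m); z points along the fingers, y is the line along which they close (so a half turn about z gives the same grasp; the last joint's range is limited). The gripper opens to 94 mm and grips with 3 to 60 N. Pads are 16 mm wide; open, the fingers measure 119 mm over their backs; the gripper's body (75 mm by 177 mm) begins 78 mm behind the grasp point.
Start: joints at [1.241, 0.087, 1.371, -0, 1.684, -0.103], TCP at [0.124, 0.536, 0.206] pointing down, gripper open.
Joint ranges: [-3.1, 3.1], [-0.76, 2.03], [0.27, 2.55], [-1.08, 4.22], [0.17, 2.65], [-2.57, 2.57]. Speed limits (rad/s): [2.79, 2.79, 3.14, 3.14, 3.14, 3.14].

### API

Orientations are given as [roll, pitch, yaw] about the fixed x, y, z axes, in that order (R = Rz(yaw) Ry(pitch) Rx(roll)).
In Python, from bench import robot, viewer gives the robot as it stands. The module is installed in compiled form; this text tells all that it offers.
- The arm moves only by the shell command python3 -m handwheel 'ROWS' [OPENING]. ROWS is JSON, a list of rows, each a list of 6 numbers: the shift along the tool's x, y, z in units of 0.2 m (1.0 is 0.2 m), then the turn, a rotation vector about the tool's x, y, z in units of 30 degrees (1.0 is 30 degrees). In form: [[x, y, z, wx, wy, wz], ...]. A call has 1 to 10 rows; each row is the pose to reach, as a shift and turn from the pose commanded when the call began, along the tool's axes at that moment; what a row does not reach only later rows make up. A row lasts 1/12 s, in which the tool goes at most 41.7 mm and 7.16 degrees, less where a joint would pass 70% of its speed; a pose out of reach is approached as far as the arm can. A call with a number of a shift or a turn outside -1 to 1 is refused whole. A call with a gripper value outside its range is refused whole. OPENING is the gripper's target within -1 to 1 (shut at 1, half-way at 0, fully open at -1), set as the call begins (- or left out, the last holds). The fingers move at their own pace and stop on an object; the grip force is fixed at half the most. Time passes only in rows, so rows that repeat a pose let the fingers close. It gives the time, the measured TCP pose, the force, the opening and the grip force at its end, in the units of the state.
- robot.get_obs(): the state, without advancing time (a new reading comes with each control period).
- viewer.snapshot(name): name is "side" or "top"; returns the picture (400x640x3 uint8, red, green, blue); there is no depth.
- viewer.calibration(name): a dict with "fx", "fy", "cx", "cy" (pixels), "k1" (the pictures are not rectified: a ray, as slopes to the right and down, at radius r is drawn at 1 + k1 r^2 times it, then the intrinsics apply), "R" (3x3) and "t" (3): a world point X has camera coordinates R X + t. Camera axes: x right, y down, z forward; pixel columns grow to the right and rows downward; lengths in m; the calibration is good to about 2 mm. A picture is of the moment at which its call begins. calibration takes no time and is no camera call.
- robot.close_job(): hands the job in; it is judged then, once.
The state is a dict: "time": time; "joint_positions": joint angles; "qvel": joint speeds; "joint_torque": joint torques, N m; "tool_pos": TCP position; "ee_rot": TCP orientation; "wrist_force": force on the tool from outside, world axes, zero at the start; "wrist_torque": the same for the moment, N m; "width": finger opening in m; "finger_force": force on a finger pad.
Only numpy, scipy, OpenCV 4.12 (cv2) and the standard library are available. Lean on these libraries where they do the work, as an engineer would, in place of code of your own. Each camera call takes 0.05 s, during which the arm holds its last target. There are 200 camera calls.

### The job

Turn the revolving rack by its knob until the bottle with the pointed cone nozzle faces you and the rack clicks into its stop there, draw that bottle out of its leaning pocket and set it down (not dropped) upright, wholly on the cork mat. Then gently press the release lever at the tray's front and push the locked-out tray fully home without forcing anything. Leave the other bottles in their pockets and the things on the bench where they are.

Things in the scene. Friction and masses are not known exactly. Their poses are not given: they have to be found in the camera images.
- slide: Fixed rails of the pull-out slide, screwed to the bench. Origin: on the bench top, under the rack's axis as long as the tray is out; x points away from the robot along the way the tray retracts, y to the left, z up. Varies in place and yaw (up to 0.18 rad). Tray out: 300 mm wide, its front (the fascia) at x -165 mm; nothing of it lies lower than 12 mm.
- tray (a joint): Travel of the tray in m: 0 pulled out and locked (start), 0.180 fully home against its rubber end stop. It runs along the slide's +x with about 4 N of friction plus drag. A lock pin holds it at 0 until the lever is pressed; past 0.03 the lever may be let go.
- fascia (a point): Point on the robot-side face of the tray's front plate (a grey upright plate 320 wide, from 12 to 80 mm above the bench, with a flange turned inward at the top), 70 mm above the bench, right above the release lever. Push here, along the slide's +x. Travels with the tray.
- lever_pad (a point): Pressing point of the release lever: a flat steel paddle, 44 mm wide (along y), that juts 38 mm towards the robot through a slot in the plate, right of its middle. The point is on its upper face, 52 mm above the bench and 17 mm in front of the plate. Hinged 30 mm behind the plate's face: pressed straight down, it leaves room to push on the plate above it at the same time.
- lever (a joint): Lever angle in rad: 0 up, 0.30 hard stop; the pad sinks 47 mm x angle (14 mm at the stop). Springs back: about 3.5 N at the pad at first, 9 N at the stop. The lock pin is clear of its catch above about 0.17, so keep it pressed while the tray starts to move. Light metal: forced by more than 50 N.
- rack: The revolving rack, free to turn endlessly either way. Origin: on its axis, at bench height; z up; its -x axis points to the glue pocket, which faces the front when this is along the slide's -x. A spring ball clicks the rack into six stops 60 degrees apart (that one included), drawing it in from within 0.06 rad; some 0.5 N m turns it out of a stop, 0.2 N m between stops. Starts 57 degrees or more from there, perhaps between stops.
- knob_centre (a point): Centre of the rack's black round hand knob, 48 mm diameter and 36 mm high, on a 26 mm post on the rack's axis; its centre is 158 mm above the bench. Grip it from above across any diameter and twist; it turns rigidly with the rack.
- pocket_glue (a point): On the axis of the glue bottle's pocket, 55 mm above its floor. Six square sheet-metal pockets, 59 mm wide inside, 57 mm deep, 60 degrees apart, lean outward 25 degrees from vertical; this point is 110 mm from the rack's axis, 115 mm above the bench. The rim lies just 2 mm above this point along the pocket's axis.
- glue_centre (a point): Centre of the glue bottle's white body, 58 mm along it from its base: round, 51 mm diameter up to 104 mm, then a shoulder and a cone nozzle to a pointed tip at 135 mm. Its z axis runs along the bottle to the tip; in the pocket it leans outward 25 degrees. About 0.16 to 0.39 kg. The only one with a long cone nozzle; in its pocket the bare part begins 57 mm from the base.
- glue_base (a point): Centre of the glue bottle's flat base (51 mm diameter); z axis along the bottle to the tip.
- mat_top (a point): Centre of the top face of the square cork mat, 150 x 150 mm, 6 mm thick, fixed on the bench left of the rack, any yaw.
- jar_centre (a point): Wide jar of white plastic with a flat lid, 53 mm diameter, 96 mm high; point half-way up it. Stays in its pocket.
- spray_centre (a point): Spray can with a domed cap, 51 mm diameter, 146 mm high; point half-way up it. Stays in its pocket.
- polish_centre (a point): Square tin with a small screw cap, 46 x 46 mm, 119 mm high; point half-way up it. Stays in its pocket.
- oil_centre (a point): White bottle with long sloping shoulders and a flat screw cap, 51 mm diameter, 122 mm high; point half-way up it. Stays in its pocket.
- tape_mid (a point): Roll of masking tape, 100 mm across, 48 mm high; bystander, leave alone. Point at its middle, on the bench.
- block_mid (a point): Wood block 85 x 55 x 40 mm; bystander, leave alone. Point at its middle, on the bench.
- hammer_mid (a point): Hammer lying down; bystander, leave alone. Point at its middle, on the bench.
- driver_mid (a point): Screwdriver lying down; bystander, leave alone. Point at its middle, on the bench.
- cup_mid (a point): Steel cup, 76 mm across, 85 mm high; bystander, leave alone. Point at its middle, on the bench.
- sander_mid (a point): Cork sanding block, 110 x 62 x 38 mm; bystander, leave alone. Point at its middle, on the bench.
- wrench_mid (a point): Spanner lying down; bystander, leave alone. Point at its middle, on the bench.
Things that resemble listed ones, but are neither listed nor needed, are in the scene too. Leave any yellow look-alike of the part that bears spray_centre alone.

How it is judged:
By the outcome, as a careful person would: the job done as asked, in the order asked, and still so for the second after the job is handed in, with the robot touching nothing.
It also fails if it takes over 72 s, if anything falls off the work surface, if the arm or the gripper's body presses on something with over 40 N, if the wrist force passes 120 N, or if a joint passes its speed limit or range.

## Working session

There is one attempt and no reset: what is moved stays moved. The work goes in short steps, Python scripts to look and compute and a shell command to move; the robot and the scene stay as the last step left them, time stands still between calls to the robot, and variables do not carry over. Pictures are saved under pics/ and viewed, at most 10 in all, crops included, and the job is handed in when it is done.

```bash
mkdir -p pics
python3 - <<'E'
from bench import robot, viewer
import cv2
for n in ("side","top"):
    im=viewer.snapshot(n); cv2.imwrite(f"pics/{n}0.png",cv2.resize(im[...,::-1],(800,500),interpolation=cv2.INTER_CUBIC))
    cv2.imwrite(f"pics/{n}0raw.png",im[...,::-1])
    print(n,viewer.calibration(n))
print(robot.get_obs())
E
```

```text
side {'fx': 519.6887568421124, 'fy': 519.6887568421124, 'cx': 320.5808623741652, 'cy': 203.385845445769, 'k1': -0.06787977976205474, 'R': array([[ 0.99271943, -0.12036158, -0.00460609],
       [-0.0952862 , -0.76136118, -0.64128753],
       [ 0.07367948,  0.63705749, -0.76728684]]), 't': array([-0.56484875,  0.13258525,  1.56029839])}
top {'fx': 393.03340908670714, 'fy': 393.03340908670714, 'cx': 321.2816087589586, 'cy': 206.21059765475866, 'k1': 0.03302776313971457, 'R': array([[ 1.68870199e-02, -9.99857244e-01,  5.65421633e-04],
       [-9.96520300e-01, -1.68768193e-02, -8.16239203e-02],
       [ 8.16218105e-02,  8.14930627e-04, -9.96663040e-01]]), 't': array([0.03818114, 0.57441792, 1.55481689])}
{'time': 0.1, 'joint_positions': array([ 1.24090951e+00,  8.78830430e-02,  1.37208602e+00, -3.36812165e-05,
        1.68361707e+00, -1.03094450e-01]), 'qvel': array([ 0.00076304, -0.00091021, -0.00295671, -0.00096998, -0.00019369,
        0.00130352]), 'joint_torque': array([ 1.83424745e-03, -3.41253126e+01, -3.03301370e+01,  7.19982921e-02,
        3.04565358e-02, -1.01159005e-04]), 'tool_pos': array([0.12352023, 0.53543969, 0.20442885]), 'ee_rot': array([-3.13960631e+00, -1.71856050e-04,  2.91479635e+00]), 'wrist_force': array([-1.25569802,  0.78597937,  1.04437751]), 'wrist_torque': array([ 0.03399696, -0.04830944, -0.05380022]), 'finger_force': 0.0, 'width': 0.09394755243582392}
```

View pics/side0.png

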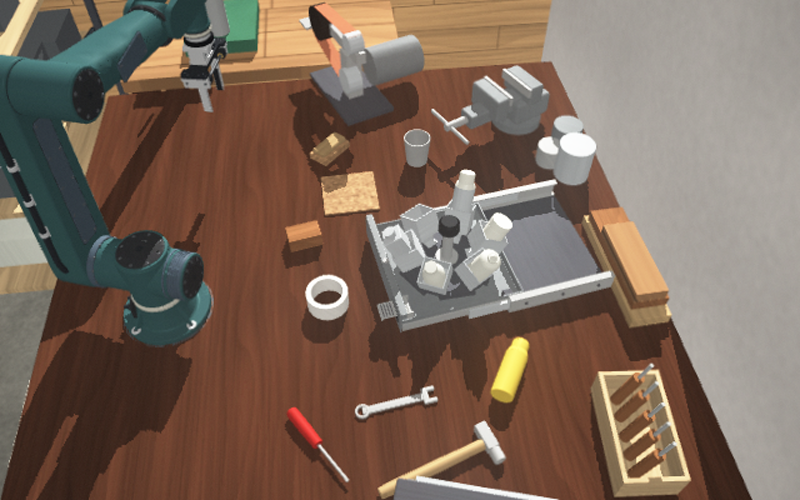

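View pics/top0.png

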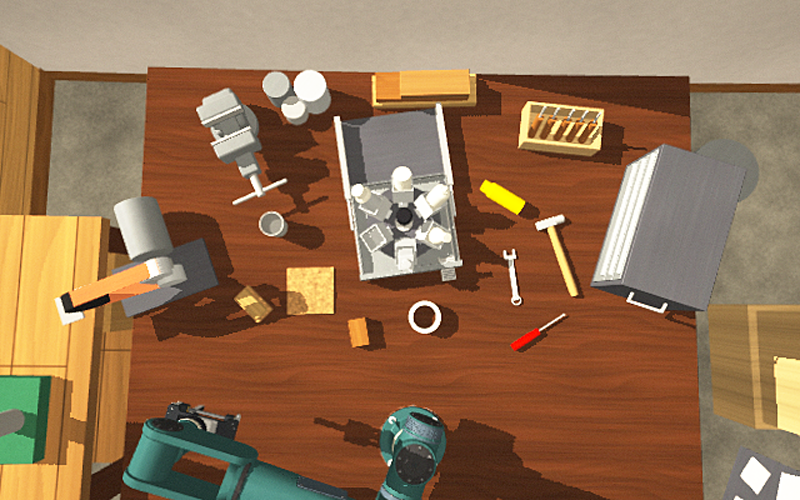

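The side view shows the rack at about (445,245) of 800x500 and the mat at (350,193). In the top view the knob is at (404,216), the mat at (311,290) and the lever at (448,270). I'll enlarge the rack in both.

Run:
```python
import cv2,numpy as np
a=cv2.imread("pics/side0raw.png")[125:275,280:430]; b=cv2.imread("pics/top0raw.png")[110:230,260:380]
a=cv2.resize(a,(600,600),interpolation=cv2.INTER_CUBIC);b=cv2.resize(b,(600,600),interpolation=cv2.INTER_CUBIC)
cv2.imwrite("pics/c1.png",a);cv2.imwrite("pics/c2.png",b)
```

```text
(no output)
```

View pics/c1.png

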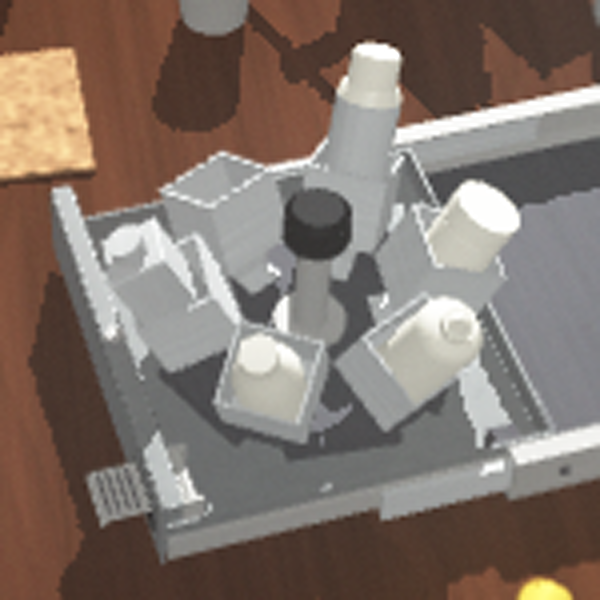

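View pics/c2.png

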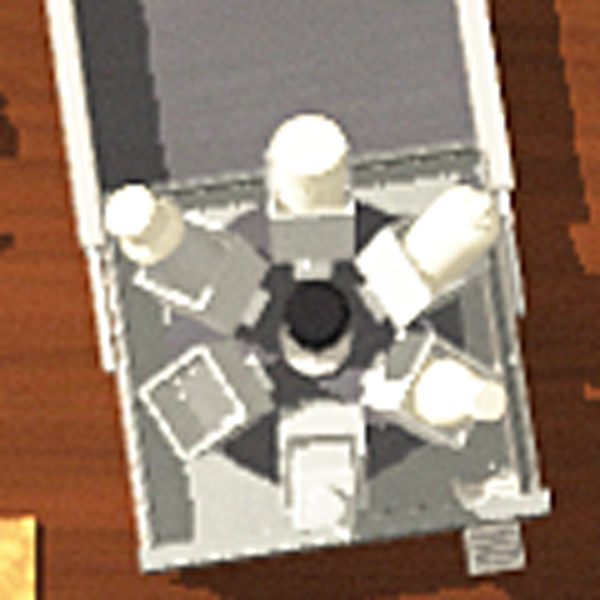

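The knob is at (318,308) and the empty pocket rim at (195,402) in the top crop. White bottles are at front-right (450,395) and back-right (450,225), and which one has the cone isn't clear yet. Next I'll compute the geometry and overlay predicted bottle shapes.

```bash
cat > h.py <<'E'
import numpy as np, cv2
from scipy.optimize import least_squares
from bench import robot, viewer
C={n:viewer.calibration(n) for n in ("side","top")}
def proj(n,X):
    c=C[n]; p=np.atleast_2d(X)@c["R"].T+c["t"]; s=p[:,:2]/p[:,2:]; s=s*(1+c["k1"]*(s**2).sum(1,keepdims=True))
    return s*[c["fx"],c["fy"]]+[c["cx"],c["cy"]]
def at_z(n,uv,z):
    return np.r_[least_squares(lambda q:proj(n,[q[0],q[1],z])[0]-uv,[.5,0]).x,z]
def tri(us,ut):
    r=least_squares(lambda X:np.r_[proj("side",X)[0]-us,proj("top",X)[0]-ut],[.5,0,.1]); return r.x,np.abs(r.fun).max()
S=lambda x,y:(280+x/4,125+y/4)
T=lambda x,y:(260+x/5,110+y/5)
E
python3 - <<'E'
from h import *
print("knobtop",tri(S(318,208),T(318,308)),at_z("side",S(318,208),.176),at_z("top",T(318,308),.176))
print("fasciaL",at_z("side",S(60,188),.08),at_z("top",T(143,565),.08))
print("fasciaR",at_z("side",S(163,535),.08),at_z("top",T(548,502),.08))
print("lever",at_z("side",S(117,492),.052),at_z("top",T(495,547),.052))
print("empty",at_z("side",S(222,184),.117),at_z("top",T(195,402),.117))
mt=[(287,267),(335,267),(334,315),(287,314)]
print("mat",np.mean([at_z("top",np.array(p)/1.25,.006) for p in mt],0),[at_z("top",np.array(p)/1.25,.006).round(3) for p in mt])
ms=[(321,180),(376,172),(379,208),(325,215)]
print("mat",[at_z("side",np.array(p)/1.25,.006).round(3) for p in ms])
ax=(at_z("side",S(318,208),.176)+at_z("top",T(318,308),.176))[:2]/2
e=(at_z("side",S(222,184),.117)+at_z("top",T(195,402),.117))[:2]/2-ax
a0=np.arctan2(e[1],e[0]);print(ax,np.linalg.norm(e),np.degrees(a0))
# overlay glue model
for n,crop in (("side",(325,195,85,60)),("top",(326,140,40,64))):
    x0,y0,w,h=crop;k=8 if n=="side" else 10
    im=cv2.imread(f"pics/{n}0raw.png").astype(float)
    im=(255*(im/255)**2.0).astype(np.uint8)[y0:y0+h,x0:x0+w]
    im=cv2.resize(im,None,fx=k,fy=k,interpolation=cv2.INTER_CUBIC); o=im.copy()
    for j,col in ((2,(0,0,255)),(3,(0,200,0))):
        a=a0+np.radians(60*j); u=np.array([np.cos(a),np.sin(a),0]); d=np.sin(.4363)*u+np.cos(.4363)*np.array([0,0,1])
        P=np.r_[ax,0]+.110*u+np.array([0,0,.115])
        for s in (49,80): # 104 and 135 along
            c=P+d*s/1000; r=.0255 if s==49 else .002
            t=np.cross(d,[0,0,1]);t/=np.linalg.norm(t);b=np.cross(d,t)
            ring=[c+r*(np.cos(q)*t+np.sin(q)*b) for q in np.linspace(0,6.3,40)]
            cv2.polylines(o,[((proj(n,np.array(ring))-[x0,y0]+.5)*k).astype(np.int32)],True,col,1)
    cv2.imwrite(f"pics/o_{n}.png",np.vstack([o]) if n=="side" else np.hstack([im,o])[:600])
a=cv2.imread("pics/o_side.png");b=cv2.imread("pics/o_top.png")
b=cv2.resize(b,(int(b.shape[1]*.9),int(b.shape[0]*.9)));print(a.shape,b.shape)
cv2.imwrite("pics/o1.png",a[:600,:800]);cv2.imwrite("pics/o2.png",b[:600,:800])
E
```

```text
knobtop (array([0.68835262, 0.04143749, 0.17439304]), np.float64(0.015402974540506875)) [0.68798229 0.03997604 0.176     ] [0.68813434 0.04144107 0.176     ]
fasciaL [0.50872952 0.17379884 0.08      ] [0.50196953 0.17276657 0.08      ]
fasciaR [ 0.55005805 -0.16310424  0.08      ] [ 0.55597469 -0.13921833  0.08      ]
lever [ 0.5238581  -0.10364918  0.052     ] [ 0.52185205 -0.10125864  0.052     ]
empty [0.63122014 0.12745325 0.117     ] [0.62469398 0.13323281 0.117     ]
mat [0.46373523 0.33906821 0.006     ] [array([0.539, 0.418, 0.006]), array([0.541, 0.263, 0.006]), array([0.387, 0.262, 0.006]), array([0.388, 0.413, 0.006])]
mat [array([0.39 , 0.397, 0.006]), array([0.547, 0.41 , 0.006]), array([0.542, 0.266, 0.006]), array([0.395, 0.259, 0.006])]
[0.68805832 0.04070855] 0.10791895545185898 123.8424458044835
(480, 680, 3) (540, 720, 3)
```

View pics/o1.png

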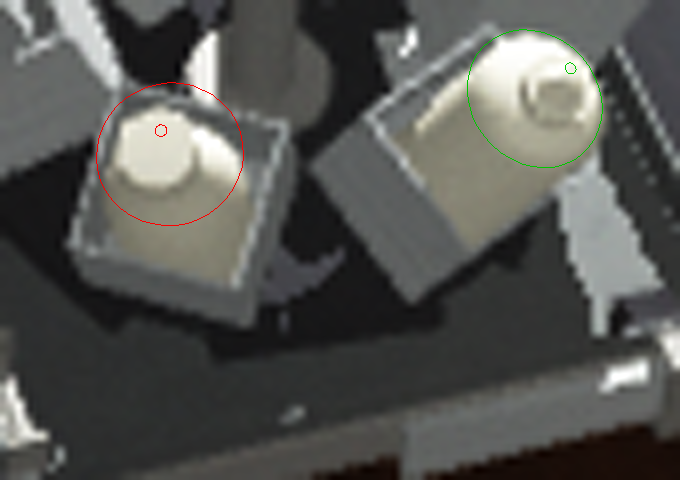

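View pics/o2.png

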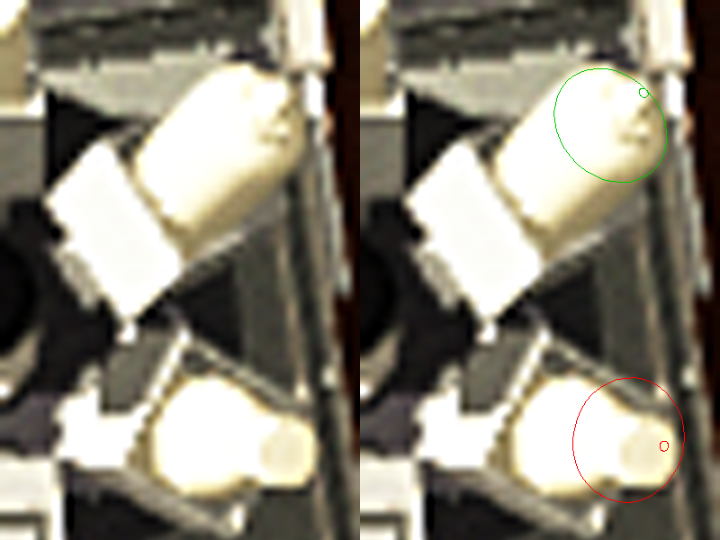

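The front-right bottle has sloping shoulders and a flat cap at (155,150), so it is the oil. The back-right one keeps full diameter to the shoulder with a small tip, so it is the glue, at about 304° world. The slide front faces about 189°, so the rack needs about -115°. First I move over the knob.

```bash
cat >> h.py <<'E'
from scipy.spatial.transform import Rotation as Ro
def plan(p,rpy=None):
    o=robot.get_obs(); R=Ro.from_euler("xyz",o["ee_rot"]); 
    d=R.inv().apply(np.array(p)-o["tool_pos"])/.2
    w=np.zeros(3) if rpy is None else (R.inv()*Ro.from_euler("xyz",rpy)).as_rotvec()/np.radians(30)
    print("units",np.r_[d,w].round(3),"norm mm",(np.linalg.norm(d)*200).round(1),"turn",(np.linalg.norm(w)*30).round(1))
def st():
    o=robot.get_obs(); print({k:np.round(o[k],3) for k in ("time","tool_pos","ee_rot","joint_positions","wrist_force","wrist_torque","width","finger_force")})
E
M="python3 -m handwheel"
$M '[[-0.83,-0.44,-0.08,0,0,0],[-0.83,-0.44,-0.08,0,0,0],[-0.83,-0.44,-0.08,0,0,0],[-0.83,-0.44,-0.08,0,0,0],[-0.83,-0.44,-0.08,0,0,0]]' -1
$M '[[-0.83,-0.44,-0.08,0,0,0],[-0.83,-0.44,-0.08,0,0,0],[-0.83,-0.44,-0.08,0,0,0],[-0.83,-0.44,-0.08,0,0,0],[-0.83,-0.44,-0.08,0,0,0]]' | tail -1
$M '[[-0.83,-0.44,-0.08,0,0,0],[-0.83,-0.44,-0.08,0,0,0],[-0.83,-0.44,-0.08,0,0,0],[-0.83,-0.44,-0.08,0,0,0],[-0.83,-0.44,-0.08,0,0,0],[-0.83,-0.44,-0.08,0,0,0]]' | tail -1
python3 -c "
from h import *
st();plan([.688,.041,.25],[np.pi,0,2.70])"
```

```text
time: 0.52
tool_pos: [0.2681, 0.4102, 0.2215]
ee_rot: [-3.141, 0.002, 2.912]
wrist_force: [0.1, 0.3, 0.3]
width: 0.0941
finger_force: 0.0
finger_force: 0.0
finger_force: 0.0
{'time': np.float64(1.433), 'tool_pos': array([0.552, 0.163, 0.252]), 'ee_rot': array([-3.140e+00, -1.000e-03,  2.909e+00]), 'joint_positions': array([ 0.189,  0.143,  1.218, -0.002,  1.782, -1.149]), 'wrist_force': array([-0.595, -0.085, -0.535]), 'wrist_torque': array([ 0.055,  0.06 , -0.045]), 'width': np.float64(0.094), 'finger_force': np.float64(0.0)}
units [-0.801 -0.437  0.01  -0.004 -0.001  0.399] norm mm 182.4 turn 12.0
```

```bash
M="python3 -m handwheel"
$M '[[-0.8,-0.44,0,0,0,0.4],[-0.8,-0.44,0,0,0,0.4],[-0.8,-0.44,0,0,0,0.4],[-0.8,-0.44,0,0,0,0.4],[-0.8,-0.44,0,0,0,0.4],[-0.8,-0.44,0,0,0,0.4],[-0.8,-0.44,0,0,0,0.4],[-0.8,-0.44,0,0,0,0.4]]' | tail -1
python3 -c "
from h import *
st();plan([.688,.041,.142],[np.pi,0,2.70])
a=viewer.snapshot('top')[125:225,280:380];b=viewer.snapshot('side')[125:225,310:410]
cv2.imwrite('pics/k.png',cv2.resize(np.hstack([a,b])[...,::-1],(800,400),interpolation=cv2.INTER_CUBIC))"
```

```text
finger_force: 0.0
{'time': np.float64(2.1), 'tool_pos': array([0.685, 0.047, 0.253]), 'ee_rot': array([ 3.141e+00, -1.000e-03,  2.707e+00]), 'joint_positions': array([-1.500e-02,  4.020e-01,  8.940e-01,  1.000e-03,  1.846e+00,
       -1.151e+00]), 'wrist_force': array([-0.022,  0.64 , -0.257]), 'wrist_torque': array([-0.017,  0.039,  0.023]), 'width': np.float64(0.094), 'finger_force': np.float64(0.0)}
units [-0.027 -0.019  0.557  0.001 -0.002  0.013] norm mm 111.7 turn 0.4
```

View pics/k.png

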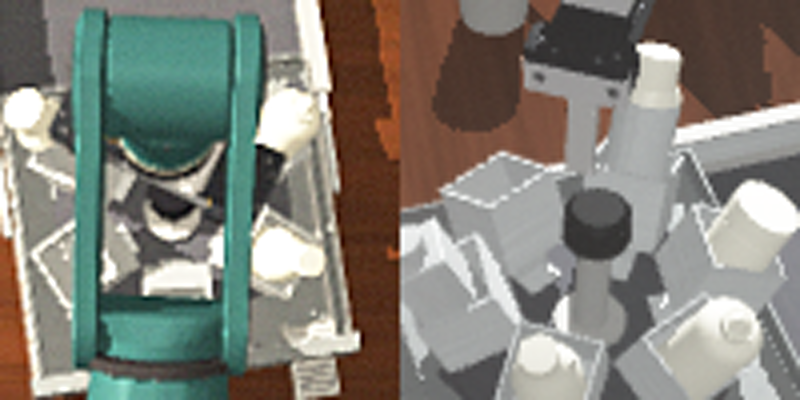

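The gripper is centred over the knob. I'll go down and grip.

```bash
M="python3 -m handwheel"
$M '[[-0.03,-0.02,0.2,0,0,0],[-0.03,-0.02,0.35,0,0,0],[-0.03,-0.02,0.5,0,0,0],[-0.03,-0.02,0.56,0,0,0],[-0.03,-0.02,0.56,0,0,0],[-0.03,-0.02,0.56,0,0,0]]' | tail -5
$M '[[0,0,0,0,0,0],[0,0,0,0,0,0],[0,0,0,0,0,0],[0,0,0,0,0,0],[0,0,0,0,0,0],[0,0,0,0,0,0],[0,0,0,0,0,0],[0,0,0,0,0,0]]' 1
python3 -c "
from h import *
st()"
```

```text
tool_pos: [0.6891, 0.0397, 0.1423]
ee_rot: [3.141, 0.0, 2.707]
wrist_force: [-0.4, 0.8, 1.1]
width: 0.0936
finger_force: 0.0
time: 3.37
tool_pos: [0.6894, 0.0388, 0.1415]
ee_rot: [3.142, -0.0, 2.705]
wrist_force: [0.9, 1.0, 1.8]
width: 0.0474
finger_force: 30.0
{'time': np.float64(3.367), 'tool_pos': array([0.689, 0.039, 0.141]), 'ee_rot': array([ 3.142, -0.   ,  2.705]), 'joint_positions': array([-0.026,  0.42 ,  1.09 ,  0.   ,  1.631, -1.161]), 'wrist_force': array([0.948, 0.961, 1.769]), 'wrist_torque': array([-0.008,  0.017,  0.091]), 'width': np.float64(0.047), 'finger_force': np.float64(30.0)}
```

```bash
M="python3 -m handwheel"
$M '[[0,0,0,0,0,0.12],[0,0,0,0,0,0.25],[0,0,0,0,0,0.4],[0,0,0,0,0,0.55],[0,0,0,0,0,0.7],[0,0,0,0,0,0.85],[0,0,0,0,0,1]]' | tail -5
$M '[[0,0,0,0,0,0.15],[0,0,0,0,0,0.3],[0,0,0,0,0,0.45],[0,0,0,0,0,0.6],[0,0,0,0,0,0.8],[0,0,0,0,0,1]]' | tail -5
$M '[[0,0,0,0,0,0.15],[0,0,0,0,0,0.3],[0,0,0,0,0,0.45],[0,0,0,0,0,0.6],[0,0,0,0,0,0.8],[0,0,0,0,0,1],[0,0,0,0,0,1],[0,0,0,0,0,1]]' | tail -5
python3 -c "
from h import *
st()
a=viewer.snapshot('top')[110:240,260:390];b=viewer.snapshot('side')[125:255,280:410]
cv2.imwrite('pics/k2raw.png',np.hstack([a,b])[...,::-1])"
```

```text
tool_pos: [0.6886, 0.0374, 0.1415]
ee_rot: [-3.139, 0.001, 2.178]
wrist_force: [-3.2, -3.5, 2.1]
width: 0.0471
finger_force: 30.0
tool_pos: [0.6875, 0.0369, 0.1415]
ee_rot: [-3.137, 0.003, 1.653]
wrist_force: [-8.1, -4.7, 0.6]
width: 0.0471
finger_force: 30.0
tool_pos: [0.6863, 0.0381, 0.1413]
ee_rot: [-3.135, 0.004, 1.133]
wrist_force: [-9.1, -1.1, 3.2]
width: 0.0474
finger_force: 30.0
{'time': np.float64(5.117), 'tool_pos': array([0.686, 0.038, 0.141]), 'ee_rot': array([-3.135,  0.004,  1.133]), 'joint_positions': array([-2.600e-02,  4.190e-01,  1.092e+00, -1.000e-03,  1.638e+00,
        4.120e-01]), 'wrist_force': array([-9.129, -1.087,  3.163]), 'wrist_torque': array([-0.231,  1.455, -0.3  ]), 'width': np.float64(0.047), 'finger_force': np.float64(30.001)}
```

```bash
M="python3 -m handwheel"; q(){ python3 -c "
from bench import robot
o=robot.get_obs();print(round(o['ee_rot'][2]*57.2958,2),o['wrist_torque'].round(3),o['wrist_force'].round(1),o['width'].round(4))"; }
$M '[[0,0,0,0,0,0.15],[0,0,0,0,0,0.3],[0,0,0,0,0,0.4],[0,0,0,0,0,0.5],[0,0,0,0,0,0.5],[0,0,0,0,0,0.5]]' >/dev/null; q
for i in 1 2 3 4 5 6; do $M '[[0,0,0,0,0,0.05],[0,0,0,0,0,0.05],[0,0,0,0,0,0.05]]' >/dev/null; q; done
```

```text
Traceback (most recent call last):
AttributeError: 'float' object has no attribute 'round'
Traceback (most recent call last):
AttributeError: 'float' object has no attribute 'round'
Traceback (most recent call last):
AttributeError: 'float' object has no attribute 'round'
Traceback (most recent call last):
AttributeError: 'float' object has no attribute 'round'
Traceback (most recent call last):
AttributeError: 'float' object has no attribute 'round'
Traceback (most recent call last):
AttributeError: 'float' object has no attribute 'round'
Traceback (most recent call last):
AttributeError: 'float' object has no attribute 'round'
```

```bash
cat > q.py <<'E'
from bench import robot
o=robot.get_obs();print(round(o['time'],2),round(o['ee_rot'][2]*57.2958,2),round(o['joint_positions'][5]*57.2958,2),o['wrist_torque'].round(3),o['wrist_force'].round(1),round(o['width'],4),o['tool_pos'].round(4))
E
M="python3 -m handwheel"; python3 q.py
for i in 1 2; do $M '[[0,0,0,0,0,0.05],[0,0,0,0,0,0.05],[0,0,0,0,0,0.05]]' >/dev/null; python3 q.py; done
```

```text
7.22 41.18 47.39 [0.204 1.24  0.84 ] [-5.7  1.4  3. ] 0.0477 [0.6869 0.0398 0.1413]
7.47 39.7 48.88 [0.36  1.066 0.925] [-4.5  0.8  2.2] 0.0471 [0.6873 0.0402 0.1414]
7.72 38.22 50.36 [0.126 1.159 1.004] [-6.7  1.5  1.8] 0.0472 [0.6871 0.04   0.1414]
```

```bash
M="python3 -m handwheel"; 
$M '[[0,0,0,0,0,0],[0,0,0,0,0,0],[0,0,0,0,0,0],[0,0,0,0,0,0],[0,0,0,0,0,0],[0,0,0,0,0,0]]' -1 >/dev/null; python3 q.py
$M '[[0,0,-0.2,0,0,0],[0,0,-0.4,0,0,0],[0,0,-0.6,0,0,0],[0,0,-0.6,0,0,0]]' >/dev/null
$M '[[0,0.2,0,0,0,0],[0,0.4,0,0,0,0],[0,0.6,0,0,0,0],[0,0.8,0,0,0,0],[0,1,0,0,0,0],[0,1,0,0,0,0]]' >/dev/null; python3 q.py
python3 - <<'E'
from h import *
ax=np.array([.6882,.041]);out=[]
for n,(x0,y0,w,h),k in (("side",(290,135,100,125),4),("top",(270,120,100,125),4)):
    im=viewer.snapshot(n);cv2.imwrite(f"pics/{n}1raw.png",im[...,::-1])
    o=cv2.resize(im[y0:y0+h,x0:x0+w,::-1],None,fx=k,fy=k,interpolation=cv2.INTER_CUBIC)
    a=np.radians(189.3);u=np.array([np.cos(a),np.sin(a),0]); d=np.sin(.4363)*u+np.cos(.4363)*np.array([0,0,1])
    P=np.r_[ax,0]+.110*u+np.array([0,0,.115]);t=np.cross(d,[0,0,1]);t/=np.linalg.norm(t);b=np.cross(d,t)
    for s,r in ((49,.0255),(80,.002)):
        ring=[P+d*s/1000+r*(np.cos(q)*t+np.sin(q)*b) for q in np.linspace(0,6.3,40)]
        cv2.polylines(o,[((proj(n,np.array(ring))-[x0,y0]+.5)*k).astype(np.int32)],True,(0,0,255),1)
    ring=[P+d*.002+.0305*(i*t+j*b) for i,j in ((1,1),(1,-1),(-1,-1),(-1,1))]
    cv2.polylines(o,[((proj(n,np.array(ring))-[x0,y0]+.5)*k).astype(np.int32)],True,(0,200,0),1)
    out.append(o)
cv2.imwrite("pics/k3.png",np.hstack(out))
E
```

```text
8.22 37.99 50.52 [-0.021  0.127  0.013] [-0.4 -0.1  0.2] 0.0839 [0.6896 0.0386 0.1414]
9.05 37.53 39.65 [-0.036  0.224 -0.017] [ 0.2 -0.7 -4.3] 0.0939 [ 0.8051 -0.1251  0.2401]
```

View pics/k3.png

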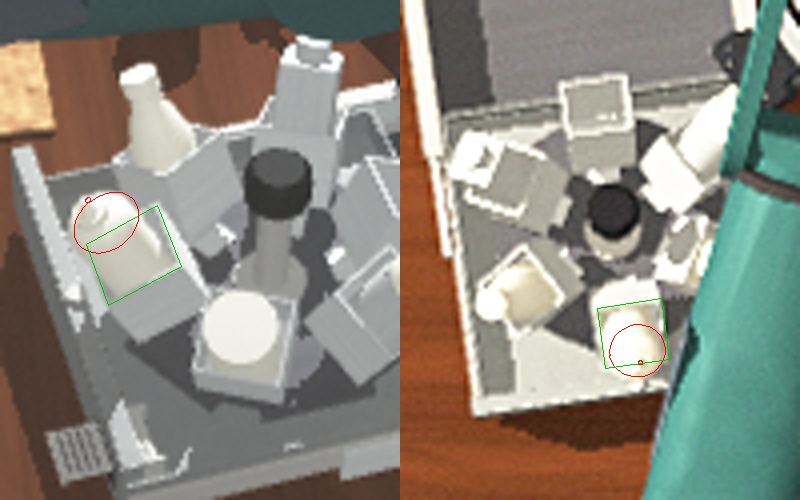

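The glue pocket is now at the front, with its rim near (628,330) in the right panel. It sits close to the predicted outline, perhaps a few degrees short. I'll fit the rack and fascia angles numerically.

```bash
cat > fit.py <<'E'
from h import *
from scipy.ndimage import map_coordinates
import sys
def gr(f):
    g=cv2.GaussianBlur(cv2.imread(f,0).astype(np.float32),(0,0),.7); return np.clip(np.hypot(cv2.Sobel(g,5,1,0),cv2.Sobel(g,5,0,1)),0,150)
def rim(ax,a,hw):
    out=[]
    for j in range(6):
        q=a+j*np.pi/3;u=np.array([np.cos(q),np.sin(q),0]);d=np.sin(.4363)*u+[0,0,np.cos(.4363)];t=np.array([-u[1],u[0],0]);b=np.cross(d,t)
        P=np.r_[ax,0]+.110*u+[0,0,.115]+d*.002;s=np.linspace(-hw,hw,25)[:,None]
        for A,B in ((t,b),(-t,b),(b,t),(-b,t)): out.append(P+A*hw+s*B)
    return np.vstack(out)
def sc(n,g,X): p=proj(n,X); return map_coordinates(g,[p[:,1],p[:,0]],order=1).mean()
def rack(G):
    best=[]
    for dx in np.arange(-.004,.0041,.002):
      for dy in np.arange(-.004,.0041,.002):
        for a in np.radians(np.arange(-30,30,.5)):
            X=rim(np.array([.688+dx,.041+dy]),a,.030); best.append((sum(sc(n,g,X) for n,g in G.items()),np.degrees(a),.688+dx,.041+dy))
    best.sort(reverse=True); return np.round(best[:4],3)
def fas(G):
    best=[]
    for yaw in np.radians(np.arange(2,13,.5)):
      for x in np.arange(-.175,-.155,.001):
        for oy in (0,):
          y=np.linspace(-.155,.155,80);c,s=np.cos(yaw),np.sin(yaw)
          X=np.c_[.6885+x*c-y*s,.041+x*s+y*c,0*y+.080]; best.append((sum(sc(n,g,X) for n,g in G.items()),np.degrees(yaw),x))
    best.sort(reverse=True); return np.round(best[:4],3)
E
python3 - <<'E'
from fit import *
for i in "01":
    G={n:gr(f"pics/{n}{i}raw.png") for n in ("side","top")}
    print(i,rack(G));
    for n in G: print(n,rack({n:G[n]})[:2].tolist(), fas({n:G[n]})[:3].tolist())
E
```

```text
0 [[2.02196e+02 3.50000e+00 6.84000e-01 4.50000e-02]
 [2.01459e+02 3.00000e+00 6.84000e-01 4.50000e-02]
 [2.01363e+02 4.00000e+00 6.84000e-01 4.50000e-02]
 [2.00605e+02 5.00000e+00 6.86000e-01 4.10000e-02]]
side [[90.36, 3.5, 0.684, 0.045], [89.984, 3.0, 0.684, 0.045]] [[117.999, 9.5, -0.165], [117.659, 10.0, -0.165], [117.491, 9.0, -0.164]]
top [[112.886, 4.0, 0.686, 0.039], [112.878, 4.5, 0.686, 0.041]] [[146.236, 9.0, -0.167], [146.147, 8.5, -0.166], [146.09, 9.5, -0.168]]
1 [[2.00691e+02 9.00000e+00 6.92000e-01 4.30000e-02]
 [2.00300e+02 9.50000e+00 6.92000e-01 4.30000e-02]
 [2.00090e+02 1.05000e+01 6.86000e-01 4.50000e-02]
 [2.00057e+02 1.10000e+01 6.86000e-01 4.50000e-02]]
side [[94.568, 11.0, 0.688, 0.043], [94.023, 9.5, 0.692, 0.043]] [[124.834, 9.0, -0.164], [124.789, 9.5, -0.165], [124.725, 9.5, -0.164]]
top [[108.43, 10.5, 0.684, 0.045], [108.228, 12.5, 0.692, 0.045]] [[106.9, 8.5, -0.164], [106.684, 8.0, -0.165], [106.641, 9.0, -0.164]]
```

The rack fits at about 10° and the slide yaw is 9.2° (with the stops at 9.2° + 60°k). The torque rose past the stop and sprang back on release, so the rack is in its stop. Next I go above the glue bottle.

```bash
M="python3 -m handwheel"; 
$M '[[-0.31,-0.69,-0.08,0,0,0],[-0.31,-0.69,-0.08,0,0,0],[-0.31,-0.69,-0.08,0,0,0],[-0.31,-0.69,-0.08,0,0,0],[-0.31,-0.69,-0.08,0,0,0]]' -0.4 >/dev/null
$M '[[-0.31,-0.69,-0.08,0,0,0],[-0.31,-0.69,-0.08,0,0,0],[-0.31,-0.69,-0.08,0,0,0],[-0.31,-0.69,-0.08,0,0,0],[-0.31,-0.69,-0.08,0,0,0],[-0.31,-0.69,-0.08,0,0,0]]' >/dev/null; python3 q.py
cat >> h.py <<'E'
YAW=np.radians(9.2); AX=np.array([.6885,.0415,0])
u=-np.array([np.cos(YAW),np.sin(YAW),0]); L=np.radians(25); d=np.sin(L)*u+np.cos(L)*np.array([0,0,1.]); t=np.array([-u[1],u[0],0])
PG=AX+.110*u+[0,0,.115]
RG=Ro.from_matrix(np.c_[np.cross(t,-d),t,-d]).as_euler("xyz")
E
python3 -c "
from h import *
print(PG,RG);plan(PG+.115*d+[0,0,.05],RG)"
```

```text
10.07 38.19 48.43 [-0.048  0.16  -0.035] [-0.8  0.3  0.1] 0.0657 [0.5404 0.0247 0.2951]
[0.57991501 0.02391307 0.115     ] [ 3.14159265 -0.43633231  0.16057029]
units [-0.061  0.006  0.129 -0.196  0.788  0.953] norm mm 28.6 turn 37.6
```

```bash
M="python3 -m handwheel"; 
$M '[[-0.06,0,0.13,-0.2,0.79,0.95],[-0.06,0,0.13,-0.2,0.79,0.95],[-0.06,0,0.13,-0.2,0.79,0.95],[-0.06,0,0.13,-0.2,0.79,0.95],[-0.06,0,0.13,-0.2,0.79,0.95],[-0.06,0,0.13,-0.2,0.79,0.95],[-0.06,0,0.13,-0.2,0.79,0.95],[-0.06,0,0.13,-0.2,0.79,0.95],[-0.06,0,0.13,-0.2,0.79,0.95]]' >/dev/null; python3 q.py
python3 -c "
from h import *
plan(PG+.100*d,RG); plan(PG+.010*d,RG)"
```

```text
10.82 9.19 71.3 [-0.085  0.279 -0.024] [ 0.2 -0.4  0.7] 0.0658 [0.5318 0.0156 0.2645]
units [-0.092 -0.003  0.281  0.001  0.017 -0.   ] norm mm 59.2 turn 0.5
units [-0.088 -0.003  0.731  0.001  0.017 -0.   ] norm mm 147.3 turn 0.5
```

```bash
M="python3 -m handwheel"; 
$M '[[-0.11,0,0.15,0,0,0],[-0.11,0,0.28,0,0,0],[-0.11,0,0.43,0,0,0],[-0.11,0,0.58,0,0,0],[-0.11,0,0.73,0,0,0],[-0.11,0,0.73,0,0,0],[-0.11,0,0.73,0,0,0]]' |tail -6
python3 -c "
from h import *
plan(PG+.010*d,RG)
b=viewer.snapshot('side')[145:245,280:400];a=viewer.snapshot('top')[150:250,260:380]
cv2.imwrite('pics/k4.png',cv2.resize(np.hstack([a,b])[...,::-1],None,fx=3.3,fy=3.3,interpolation=cv2.INTER_CUBIC))"
```

```text
time: 11.4
tool_pos: [0.5702, 0.0224, 0.1191]
ee_rot: [-3.14, -0.422, 0.159]
wrist_force: [-0.6, -0.8, 0.2]
width: 0.0656
finger_force: 0.0
units [ 0.035  0.    -0.011 -0.003  0.028 -0.003] norm mm 7.4 turn 0.8
```

View pics/k4.png

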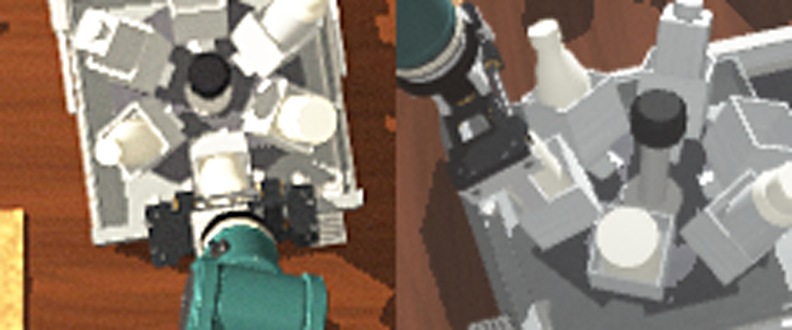

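The fingers straddle the bottle, with no contact force. I'll trim the position and grip.

```bash
M="python3 -m handwheel"; 
$M '[[0.015,0,-0.01,0,0.02,0],[0.015,0,-0.01,0,0.02,0]]' >/dev/null; python3 q.py
$M '[[0,0,0,0,0,0],[0,0,0,0,0,0],[0,0,0,0,0,0],[0,0,0,0,0,0],[0,0,0,0,0,0],[0,0,0,0,0,0]]' 1 >/dev/null; python3 q.py
$M '[[0,0,-0.03,0,0,0],[0,0,-0.06,0,0,0],[0,0,-0.1,0,0,0],[0,0,-0.1,0,0,0]]' >/dev/null; python3 q.py
```

```text
11.67 9.12 70.47 [-0.034  0.318 -0.011] [ 1.   0.9 -0.1] 0.0656 [0.5738 0.0223 0.1277]
12.17 9.09 70.48 [-0.167  0.446 -0.02 ] [-3.6 -1.9  6.4] 0.0508 [0.5727 0.0221 0.1254]
12.5 9.09 70.49 [-0.026  0.128  0.051] [ 1.5  0.6 -2. ] 0.0507 [0.5636 0.0212 0.1433]
```

```bash
M="python3 -m handwheel"; 
$M '[[0,0,-0.1,0,0,0],[0,0,-0.2,0,0,0],[0,0,-0.3,0,0,0],[0,0,-0.4,0,0,0],[0,0,-0.5,0,0,0],[0,0,-0.6,0,0,0],[0,0,-0.6,0,0,0]]' >/dev/null; python3 q.py
python3 -c "
from h import *
plan([.490,.170,.26],[np.pi,0,.4])
plan([.466,.336,.20],[np.pi,0,.4])"
```

```text
13.08 9.12 70.19 [-0.086  0.526 -0.024] [ 0.7 -0.5 -2.2] 0.0504 [0.5137 0.0127 0.2548]
units [ 0.018 -0.795 -0.021  0.104 -0.838 -0.453] norm mm 159.1 turn 28.8
units [-0.098 -1.634  0.254  0.104 -0.838 -0.453] norm mm 331.3 turn 28.8
```

```bash
M="python3 -m handwheel"; 
$M '[[0,-0.08,0,0.01,-0.08,-0.04],[0,-0.2,0,0.02,-0.2,-0.1],[0,-0.3,0,0.03,-0.3,-0.16],[0.01,-0.4,0,0.05,-0.42,-0.22],[0.01,-0.5,0,0.06,-0.53,-0.28],[0.01,-0.6,0,0.08,-0.64,-0.34],[0.02,-0.7,0,0.09,-0.74,-0.4],[0.02,-0.8,0,0.1,-0.84,-0.45],[0.02,-0.8,0,0.1,-0.84,-0.45],[0.02,-0.8,0,0.1,-0.84,-0.45]]' >/dev/null; python3 q.py
python3 -c "
from h import *
plan([.466,.336,.20],[np.pi,0,.4]);plan([.466,.336,.092],[np.pi,0,.4])"
```

```text
13.92 22.92 80.16 [-0.072  0.166 -0.018] [ 0.5 -0.9 -2.6] 0.0505 [0.4919 0.1724 0.25  ]
units [ 0.202 -0.803  0.249 -0.003  0.018  0.   ] norm mm 173.0 turn 0.5
units [ 0.207 -0.802  0.789 -0.003  0.018  0.   ] norm mm 228.9 turn 0.5
```

```bash
M="python3 -m handwheel"; 
$M '[[0.03,-0.1,0.03,0,0,0],[0.05,-0.2,0.05,0,0,0],[0.08,-0.32,0.08,0,0,0],[0.11,-0.44,0.11,0,0,0],[0.14,-0.56,0.14,0,0,0],[0.17,-0.68,0.2,0,0.01,0],[0.2,-0.8,0.25,0,0.02,0],[0.2,-0.8,0.25,0,0.02,0],[0.2,-0.8,0.25,0,0.02,0]]' >/dev/null; python3 q.py
$M '[[0,0,0.1,0,0,0],[0,0,0.2,0,0,0],[0,0,0.3,0,0,0],[0,0,0.4,0,0,0],[0,0,0.5,0,0,0],[0,0,0.54,0,0,0],[0,0,0.54,0,0,0],[0,0,0.54,0,0,0]]' >/dev/null; python3 q.py
python3 -c "
from h import *
st();plan([.466,.336,.0735],[np.pi,0,.4])
b=viewer.snapshot('side')[110:210,220:345]
cv2.imwrite('pics/p.png',cv2.resize(b[...,::-1],(750,600),interpolation=cv2.INTER_CUBIC))"
```

```text
14.67 22.86 97.13 [-0.06   0.092 -0.012] [ 0.5 -0.4 -3.1] 0.0503 [0.4657 0.3339 0.2009]
15.33 22.74 97.15 [-0.033  0.11   0.002] [ 0.5  0.2 -3.1] 0.0503 [0.4677 0.334  0.0955]
{'time': np.float64(15.333), 'tool_pos': array([0.468, 0.334, 0.095]), 'ee_rot': array([-3.141, -0.006,  0.397]), 'joint_positions': array([0.522, 0.183, 1.483, 0.   , 1.469, 1.696]), 'wrist_force': array([ 0.477,  0.195, -3.132]), 'wrist_torque': array([-0.033,  0.11 ,  0.002]), 'width': np.float64(0.05), 'finger_force': np.float64(29.998)}
units [-0.005 -0.012  0.11  -0.002 -0.012 -0.006] norm mm 22.1 turn 0.4
```

```bash
M="python3 -m handwheel"; 
$M '[[0,0,0.02,0,0,0],[0,0,0.04,0,0,0],[0,0,0.05,0,0,0],[0,0,0.06,0,0,0],[0,0,0.06,0,0,0]]' >/dev/null; python3 q.py
for i in 1 2 3 4 5 6 7 8 9 10; do r=$($M '[[0,0,0.008,0,0,0],[0,0,0.008,0,0,0]]'); python3 q.py; f=$(python3 -c "
from bench import robot
print(int(robot.get_obs()['wrist_force'][2]>1.5))"); [ $f = 1 ] && break; done
```

```text
15.8 22.82 97.15 [-0.017  0.153 -0.052] [-0.6 -0.7 -2.7] 0.0506 [0.467  0.3348 0.0825]
15.97 22.82 97.15 [-0.02   0.159 -0.026] [-0.7  0.4 -2.8] 0.0511 [0.4672 0.335  0.0811]
16.13 22.81 97.16 [-0.056  0.092  0.026] [-0.4 -0.2 -3. ] 0.0505 [0.4672 0.3349 0.0795]
16.3 22.81 97.15 [-0.018  0.118 -0.064] [ 0.8 -0.3 -3.2] 0.0508 [0.4672 0.3349 0.0779]
16.47 22.81 97.15 [-0.076  0.151  0.028] [-0.7 -0.1 -3.2] 0.0505 [0.4672 0.3349 0.0762]
16.63 22.81 97.15 [-0.056  0.176  0.054] [-0.4  0.  -2.6] 0.0504 [0.4672 0.3349 0.0746]
16.8 22.81 97.15 [-0.129  0.237  0.051] [-0.   0.1 -0.8] 0.0505 [0.4676 0.3351 0.074 ]
16.97 22.81 97.15 [-0.371  0.569 -0.006] [-1.  -0.2  4.3] 0.0509 [0.468  0.3353 0.0738]
```

The bottle touched down at the predicted height with light force. I'll release, rise and check.

```bash
M="python3 -m handwheel"; 
$M '[[0,0,0,0,0,0],[0,0,0,0,0,0],[0,0,0,0,0,0],[0,0,0,0,0,0],[0,0,0,0,0,0]]' -0.4 >/dev/null; python3 q.py
$M '[[0,0,-0.1,0,0,0],[0,0,-0.25,0,0,0],[0,0,-0.4,0,0,0],[0,0,-0.6,0,0,0],[0,0,-0.8,0,0,0],[0,0,-1,0,0,0],[0,0,-1,0,0,0]]' >/dev/null; python3 q.py
python3 -c "
from h import *
viewer.snapshot('side')
c=[]
for n in ('side','top'):
    im=viewer.snapshot(n);cv2.imwrite(f'pics/{n}2raw.png',im[...,::-1])
a=cv2.imread('pics/side2raw.png')[110:270,215:415]
cv2.imwrite('pics/p2.png',cv2.resize(a,(750,600),interpolation=cv2.INTER_CUBIC))
for w in (.44,.49): print(proj('side',[.467,.335,.006]),proj('side',[.467,.335,.141]));break"
```

```text
17.38 22.81 97.15 [-0.042  0.13  -0.023] [-0.4 -0.3  0.5] 0.066 [0.4673 0.3349 0.0715]
17.97 22.81 97.16 [-0.055  0.117  0.006] [-0.3  0.   1.1] 0.066 [0.469  0.3359 0.2824]
[[279.82103616 154.21495875]] [[277.19112498 124.85838248]]
```

View pics/p2.png

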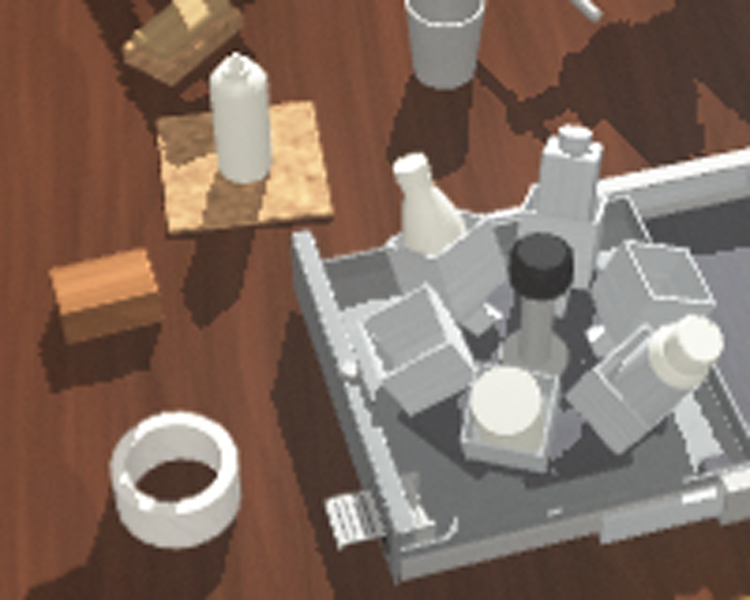

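The bottle stands upright on the mat, at (240,120) in the crop, with its cone nozzle up. The other bottles are in their pockets and the lever pad is at (356,518). Next I go to the lever with the fingers shut.

```bash
M="python3 -m handwheel"; 
$M '[[-0.2,0.7,0,0,0,0],[-0.2,0.7,0,0,0,0],[-0.2,0.7,0,0,0,0],[-0.2,0.7,0,0,0,0],[-0.2,0.7,0,0,0,0]]' 1 >/dev/null
$M '[[-0.2,0.7,0,0,0,0],[-0.2,0.7,0,0,0,0],[-0.2,0.7,0,0,0,0],[-0.2,0.7,0,0,0,0],[-0.2,0.7,0,0,0,0]]' >/dev/null
python3 -c "
from h import *
print(at_z('side',(215+356/3.75,110+518/3.75),.052))
lx,ly=(.5232,-.1025);c,s=np.cos(YAW),np.sin(YAW)
r=np.array([lx,ly])-AX[:2];print('slide',r@[c,s],r@[-s,c])
from fit import gr,fas
for n in ('side','top'): print(n,fas({n:gr(f'pics/{n}2raw.png')})[:3].tolist())
print(AX[:2]-.182*np.array([c,s])+-.116*np.array([-s,c]))
st();plan([.523,-.1025,.14],[np.pi,0,YAW])"
```

```text
[ 0.52575747 -0.10435508  0.052     ]
slide -0.18619651564418913 -0.11571926184504995
side [[149.86, 9.0, -0.164], [149.828, 9.5, -0.164], [149.796, 9.5, -0.165]]
top [[149.626, 10.0, -0.165], [149.579, 9.5, -0.164], [149.537, 9.5, -0.165]]
[ 0.52738742 -0.10210618]
{'time': np.float64(18.95), 'tool_pos': array([0.501, 0.042, 0.268]), 'ee_rot': array([-3.14e+00, -1.00e-03,  3.93e-01]), 'joint_positions': array([-0.03 , -0.023,  1.361,  0.002,  1.803,  1.148]), 'wrist_force': array([ 0.002, -0.116,  0.344]), 'wrist_torque': array([ 0.021,  0.145, -0.017]), 'width': np.float64(0.003), 'finger_force': np.float64(0.0)}
units [-0.176  0.712  0.64  -0.004 -0.002  0.444] norm mm 194.7 turn 13.3
```

```bash
M="python3 -m handwheel"; 
$M '[[-0.17,0.71,0.2,0,0,0.44],[-0.17,0.71,0.4,0,0,0.44],[-0.17,0.71,0.6,0,0,0.44],[-0.17,0.71,0.64,0,0,0.44],[-0.17,0.71,0.64,0,0,0.44],[-0.17,0.71,0.64,0,0,0.44],[-0.17,0.71,0.64,0,0,0.44],[-0.17,0.71,0.64,0,0,0.44],[-0.17,0.71,0.64,0,0,0.44]]' >/dev/null; python3 q.py
python3 -c "
from h import *
plan([.524,-.103,.062],[np.pi,0,YAW])"
```

```text
19.7 9.73 63.56 [-0.057  0.182  0.007] [0.8 0.3 1.2] 0.0002 [ 0.5267 -0.097   0.1445]
units [-0.022  0.028  0.412 -0.003 -0.017  0.018] norm mm 82.8 turn 0.7
```

```bash
M="python3 -m handwheel"; 
$M '[[-0.02,0.03,0.1,0,-0.02,0],[-0.02,0.03,0.2,0,-0.02,0],[-0.02,0.03,0.3,0,-0.02,0],[-0.02,0.03,0.38,0,-0.02,0],[-0.02,0.03,0.41,0,-0.02,0],[-0.02,0.03,0.41,0,-0.02,0],[-0.02,0.03,0.41,0,-0.02,0]]' >/dev/null; python3 q.py
for i in 1 2 3 4 5; do $M '[[0,0,0.01,0,0,0],[0,0,0.015,0,0,0],[0,0,0.015,0,0,0]]' >/dev/null; python3 q.py; done
```

```text
20.28 9.67 62.98 [-0.044  0.129 -0.039] [-0.4 -0.1  0.4] 0.0002 [ 0.524  -0.1043  0.0622]
20.53 9.61 62.98 [-0.027  0.188 -0.008] [ 0.2 -1.1  0. ] 0.0004 [ 0.5236 -0.1049  0.0586]
20.78 9.61 62.97 [-0.085  0.122  0.016] [-1.4 -0.9 -0.7] 0.0007 [ 0.5228 -0.1048  0.0543]
21.03 9.61 62.97 [-0.019  0.303 -0.002] [-1.2 -0.1  3.6] 0.0006 [ 0.5231 -0.1049  0.052 ]
21.28 9.61 62.97 [-0.015  0.372  0.027] [-1.7  1.1  4.2] 0.0004 [ 0.5232 -0.1049  0.049 ]
21.53 9.62 62.97 [0.031 0.435 0.003] [-1.5  0.9  6.4] 0.0007 [ 0.5234 -0.1049  0.0463]
```

Contact with the lever was at 52 mm and the spring is being pressed. I'll go a little deeper, then push forward.

```bash
M="python3 -m handwheel"; 
$M '[[0,0,0.008,0,0,0],[0,0,0.014,0,0,0],[0,0,0.014,0,0,0]]' >/dev/null; python3 q.py
for i in 1 2 3 4; do $M '[[0.01,0,0,0,0,0],[0.02,0,0,0,0,0],[0.02,0,0,0,0,0]]' >/dev/null; python3 q.py; done
```

```text
21.78 9.61 62.97 [0.071 0.365 0.034] [-0.9  0.2  7.6] 0.0005 [ 0.5236 -0.1049  0.0438]
22.03 9.61 63.17 [-0.03   0.615  0.042] [-2.5 -0.4  8.1] 0.0004 [ 0.5268 -0.1043  0.0435]
22.28 9.61 63.36 [ 0.029  0.512 -0.016] [-2.3  0.1  8.1] 0.0004 [ 0.5309 -0.1037  0.0435]
22.53 9.61 63.55 [-0.025  0.592  0.002] [-2.1  0.9  7.4] 0.0006 [ 0.5348 -0.1031  0.0435]
22.78 9.61 63.74 [-0.006  0.57   0.014] [-1.9  0.5  7.9] 0.0005 [ 0.5388 -0.1024  0.0436]
```

```bash
M="python3 -m handwheel"; 
for i in 1 2 3 4; do $M '[[0.01,0,0,0,0,0],[0.02,0,0,0,0,0],[0.02,0,0,0,0,0]]' >/dev/null; python3 q.py; done
```

```text
23.03 9.61 63.92 [-0.04   0.57  -0.024] [-2.   0.1  8.3] 0.0002 [ 0.5427 -0.1017  0.0435]
23.28 9.61 64.1 [-0.064  0.56  -0.031] [-1.9  0.1  8.1] 0.0006 [ 0.5467 -0.1011  0.0435]
23.53 9.61 64.28 [0.014 0.572 0.015] [-2.   0.3  8.1] 0.0004 [ 0.5506 -0.1005  0.0435]
23.78 9.61 64.46 [-0.053  0.596  0.067] [-1.5  0.   8. ] 0.0009 [ 0.5546 -0.0998  0.0435]
```

```bash
cat > tr.py <<'E'
from fit import *
for n in ("side","top"):
    cv2.imwrite("pics/tmp.png",viewer.snapshot(n)[...,::-1]); g=gr("pics/tmp.png"); b=[]
    for x in np.arange(-.18,.03,.001):
        y=np.linspace(.0,.155,60);c,s=np.cos(np.radians(9.4)),np.sin(np.radians(9.4))
        b.append((sc(n,g,np.c_[.6885+x*c-y*s,.0415+x*s+y*c,0*y+.08]),x))
    b.sort(reverse=True);print(n,np.round(b[:4],3).tolist())
E
python3 tr.py
```

```text
side [[114.2, -0.031], [113.094, -0.032], [111.317, -0.03], [107.829, -0.033]]
top [[150.0, -0.133], [150.0, -0.134], [150.0, -0.135], [150.0, -0.136]]
```

Run:
```python
from fit import *
c,s=np.cos(np.radians(9.4)),np.sin(np.radians(9.4))
cur={n:viewer.snapshot(n)[...,::-1] for n in ("side","top")}
for n in cur:
    cv2.imwrite(f"pics/{n}3raw.png",cur[n]); ref=cv2.imread(f"pics/{n}2raw.png")
    K=np.array([.6885,.0415,.158]); p0=proj(n,K)[0]; q=p0.round().astype(int)
    # template: left/back part of rack incl. knob
    T=ref[q[1]-10:q[1]+11,q[0]-10:q[0]+11]; W=cur[n][q[1]-50:q[1]+51,q[0]-50:q[0]+51]
    r=cv2.matchTemplate(W,T,cv2.TM_CCOEFF_NORMED);_,m,_,l=cv2.minMaxLoc(r)
    print(n,"shift px",l[0]-40,l[1]-40,round(m,2),"px for 20mm",(proj(n,K+.02*np.array([c,s,0]))[0]-p0).round(1))
```

```text
side shift px 10 -2 0.96 px for 20mm [ 6.5 -1.4]
top shift px -1 -8 0.97 px for 20mm [-0.8 -5.3]
```

The tray has moved about 30 mm with low force. I'll keep pushing.

```bash
M="python3 -m handwheel"; 
$M '[[0.01,0,0,0,0,0],[0.03,0,0,0,0,0],[0.05,0,0,0,0,0],[0.07,0,0,0,0,0],[0.09,0,0,0,0,0],[0.11,0,0,0,0,0],[0.13,0,0,0,0,0],[0.15,0,0,0,0,0],[0.17,0,0,0,0,0]]' >/dev/null; python3 q.py
$M '[[0.02,0,0,0,0,0],[0.04,0,0,0,0,0],[0.06,0,0,0,0,0],[0.08,0,0,0,0,0],[0.1,0,0,0,0,0],[0.12,0,0,0,0,0],[0.14,0,0,0,0,0],[0.16,0,0,0,0,0],[0.18,0,0,0,0,0],[0.2,0,0,0,0,0]]' >/dev/null; python3 q.py
$M '[[0.02,0,0,0,0,0],[0.04,0,0,0,0,0],[0.06,0,0,0,0,0],[0.08,0,0,0,0,0],[0.1,0,0,0,0,0],[0.12,0,0,0,0,0],[0.13,0,0,0,0,0],[0.14,0,0,0,0,0],[0.14,0,0,0,0,0]]' >/dev/null; python3 q.py
```

```text
24.73 9.6 65.88 [-0.303  1.044 -0.003] [-3.8 -0.3  7.9] 0.0008 [ 0.5873 -0.0944  0.0432]
25.57 9.6 67.36 [-0.294  0.983  0.046] [-4.4 -1.   7.1] 0.0005 [ 0.6269 -0.088   0.0432]
26.32 9.6 68.29 [-0.226  0.507 -0.02 ] [-2.1 -2.1  8.6] 0.0002 [ 0.6558 -0.0833  0.0436]
```

```bash
M="python3 -m handwheel"; 
$M '[[0.02,0,0,0,0,0],[0.04,0,0,0,0,0],[0.06,0,0,0,0,0],[0.08,0,0,0,0,0],[0.1,0,0,0,0,0],[0.12,0,0,0,0,0],[0.14,0,0,0,0,0],[0.16,0,0,0,0,0]]' >/dev/null; python3 q.py
for i in 1 2 3 4 5 6 7; do $M '[[0.006,0,0,0,0,0],[0.012,0,0,0,0,0],[0.018,0,0,0,0,0]]' >/dev/null; python3 q.py; f=$(python3 -c "
from bench import robot
print(int(robot.get_obs()['wrist_force'][0]<-12))"); [ $f = 1 ] && break; done
```

```text
26.98 9.57 69.28 [-0.449  0.941  0.021] [-4.6 -2.6  6.2] 0.0003 [ 0.6861 -0.0783  0.0432]
27.23 9.58 69.38 [-0.389  0.957 -0.002] [-4.4 -1.8  8.1] 0.0007 [ 0.69   -0.0777  0.0434]
27.48 9.58 69.48 [-0.387  0.815  0.001] [-3.9 -2.2  7.2] 0.0006 [ 0.6933 -0.0772  0.0432]
27.73 9.57 69.59 [-0.456  0.829 -0.016] [-3.2 -2.3  7.8] 0.0003 [ 0.6969 -0.0766  0.0433]
27.98 9.57 69.69 [-0.399  0.877 -0.024] [-3.6 -1.8  7.6] 0.0007 [ 0.7004 -0.076   0.0433]
28.23 9.57 69.79 [-0.563  1.732 -0.051] [-9.  -2.9  6.5] 0.0003 [ 0.7022 -0.0757  0.0426]
28.48 9.55 69.89 [-0.581  2.049 -0.054] [-9.2 -2.5  7.6] 0.0005 [ 0.7042 -0.0751  0.0417]
28.73 9.55 69.99 [-5.860e-01  2.443e+00  2.000e-03] [-12.3  -2.6   8.7] 0.0004 [ 0.7069 -0.0745  0.0415]
```

```bash
M="python3 -m handwheel"; for i in 1 2; do $M '[[0.006,0,0,0,0,0],[0.012,0,0,0,0,0],[0.012,0,0,0,0,0]]' >/dev/null; python3 q.py;done
cat > tr2.py <<'E'
from h import *
c,s=np.cos(np.radians(9.4)),np.sin(np.radians(9.4))
for n in ("side","top"):
    cur=viewer.snapshot(n)[...,::-1]; ref=cv2.imread(f"pics/{n}2raw.png")
    K=np.array([.6885,.0415,.17]); p0=proj(n,K)[0]; q=p0.round().astype(int)
    T=ref[q[1]-8:q[1]+9,q[0]-8:q[0]+9]; p1=proj(n,K+.18*np.array([c,s,0]))[0];w=p1.round().astype(int)
    W=np.ascontiguousarray(cur[w[1]-25:w[1]+26,w[0]-25:w[0]+26])
    r=cv2.matchTemplate(cv2.resize(W,None,fx=4,fy=4,interpolation=2),cv2.resize(T,None,fx=4,fy=4,interpolation=2),5);_,m,_,l=cv2.minMaxLoc(r)
    got=np.array(l)/4+w-25+8+(p0-q)
    f=least_squares(lambda x:proj(n,K+x[0]*np.array([c,s,0])+x[1]*np.array([-s,c,0]))[0]-got,[.15,0]);print(n,round(m,2),"travel, lateral",f.x.round(4))
E
python3 tr2.py
```

```text
28.98 9.55 70.05 [-0.498  2.557 -0.003] [-13.   -2.7   9.2] 0.0004 [ 0.709  -0.0741  0.0416]
29.23 9.55 70.12 [-0.617  3.236 -0.007] [-14.7  -2.2  10.6] 0.0001 [ 0.7099 -0.0739  0.0417]
side 0.94 travel, lateral [ 0.1796 -0.0006]
top 0.75 travel, lateral [1.756e-01 1.000e-04]
```

The tray is home, with about 180 mm measured and a clear end-stop force rise. I'll lift off the lever and retreat.

```bash
M="python3 -m handwheel"; 
$M '[[0,0,-0.02,0,0,0],[0,0,-0.05,0,0,0],[0,0,-0.08,0,0,0],[0,0,-0.1,0,0,0],[0,0,-0.1,0,0,0]]' >/dev/null; python3 q.py
$M '[[-0.1,0,0,0,0,0],[-0.25,0,0,0,0,0],[-0.4,0,0,0,0,0],[-0.5,0,0,0,0,0],[-0.5,0,-0.2,0,0,0],[-0.5,0,-0.4,0,0,0],[-0.5,0,-0.6,0,0,0],[-0.5,0,-0.6,0,0,0],[-0.5,0,-0.6,0,0,0]]' >/dev/null; python3 q.py
python3 tr2.py
```

```text
29.75 9.55 70.12 [-0.343  1.887 -0.036] [-9.7 -2.2 -0.9] 0.0006 [ 0.7102 -0.0729  0.0573]
30.5 9.61 67.0 [-0.037  0.125  0.051] [-0.8 -0.7 -1.2] 0.0003 [ 0.6201 -0.0893  0.1859]
side 0.94 travel, lateral [ 0.1796 -0.0006]
top 0.75 travel, lateral [1.756e-01 1.000e-04]
```

Most of the travel seems to have been driven by friction on the pad, so I'll push once directly on the plate above the lever to confirm it's seated.

```bash
M="python3 -m handwheel"; 
$M '[[0,0,0.2,0,0,0],[0,0,0.4,0,0,0],[0,0,0.595,0,0,0],[0.1,0,0.595,0,0,0],[0.25,0,0.595,0,0,0],[0.36,0,0.595,0,0,0],[0.38,0,0.595,0,0,0],[0.38,0,0.595,0,0,0]]' >/dev/null; python3 q.py
for i in 1 2 3 4 5 6 7 8 9 10; do $M '[[0.008,0,0,0,0,0],[0.015,0,0,0,0,0],[0.015,0,0,0,0,0]]' >/dev/null; python3 q.py; f=$(python3 -c "
from bench import robot
print(int(robot.get_obs()['wrist_force'][0]<-14))"); [ $f = 1 ] && break; done
```

```text
31.27 9.66 69.44 [-0.047  0.159  0.044] [0.1 0.4 0.6] 0.0007 [ 0.6918 -0.0755  0.0594]
31.52 9.59 69.53 [-0.034  0.157  0.052] [ 0.1  1.  -0.8] 0.0007 [ 0.6949 -0.0757  0.0628]
31.77 9.6 69.62 [-0.019  0.164  0.005] [-0.1 -0.8 -0.7] 0.0003 [ 0.6986 -0.0752  0.0633]
32.02 9.61 69.7 [-0.103  0.12   0.036] [0.7 0.8 0.1] 0.0003 [ 0.7017 -0.0745  0.0629]
32.27 9.62 69.78 [-0.065  0.136 -0.016] [-0.  -0.2 -0.2] 0.0003 [ 0.7047 -0.074   0.0628]
32.52 9.62 69.87 [-0.016  0.166 -0.046] [-1.2 -0.5 -0.4] 0.0006 [ 0.7076 -0.0735  0.0628]
32.77 9.61 69.95 [-0.091  0.177  0.02 ] [-0.3  0.3 -0.3] 0.0002 [ 0.7104 -0.073   0.0628]
33.02 9.59 70.04 [-1.520e-01  1.602e+00  1.000e-03] [-8.8  0.4  3. ] 0.0006 [ 0.7105 -0.073   0.0628]
33.27 9.56 70.12 [-0.29   2.969 -0.021] [-14.4  -1.9   7.5] 0.0001 [ 0.7105 -0.073   0.0629]
```

The plate didn't move under 14 N, so the tray is seated. I'll back off, check the bottle and rack numerically, and hand in.

```bash
M="python3 -m handwheel"; 
$M '[[-0.1,0,0,0,0,0],[-0.25,0,0,0,0,0],[-0.4,0,0,0,0,0],[-0.5,0,-0.1,0,0,0],[-0.5,0,-0.3,0,0,0],[-0.5,0,-0.5,0,0,0],[-0.5,0,-0.6,0,0,0],[-0.5,0,-0.6,0,0,0],[-0.5,0,-0.6,0,0,0]]' >/dev/null; python3 q.py; python3 tr2.py
python3 - <<'E'
from h import *
a=viewer.snapshot("side").astype(int);b=cv2.imread("pics/side2raw.png")[...,::-1].astype(int)
for nm,(x0,y0,x1,y1) in dict(mat=(255,112,305,175),block=(225,172,262,205),tape=(243,215,282,258)).items(): print(nm,np.abs(a-b)[y0:y1,x0:x1].mean().round(2))
print(robot.close_job())
E
```

```text
34.02 9.61 67.0 [-0.078  0.176  0.047] [ 0.1  0.7 -0.8] 0.0003 [ 0.6194 -0.0891  0.1856]
side 0.94 travel, lateral [ 0.1796 -0.0006]
top 0.75 travel, lateral [1.756e-01 1.000e-04]
mat 25.95
block 1.25
tape 6.06
the job is handed in; nothing more can be done
None
```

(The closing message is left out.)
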